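Hang the gauge on its sprung hook in the bench cabinet

ROBOT

A 6-joint arm with a two-finger parallel gripper is mounted at the origin on the work surface. World frame = base frame: x ahead of the robot, y to its left, z up, the work surface at z = 0. Lengths are in m, angles in rad, forces in N, time in s.
With the tool pointing down it reaches from about 0.25 to 0.775 m from the base axis. Payload 4 kg.
Tool frame: the origin (TCP) lies between the finger pads; the fingertips stand 11 mm ahead of it and the grasp point (between the pads) lies 8 mm behind it; z points along the fingers, y is the direction in which the jaws open and shut (so a half turn about z gives the same grasp; the last joint's range is limited). The gripper opens to 94 mm and grips with 3 to 60 N. Pads are 16 mm wide; open, the fingers measure 119 mm over their backs; the gripper's body (75 mm by 177 mm) begins 78 mm behind the grasp point.
Start: joints at [1, 0.087, 1.371, -0, 1.684, -0.103], TCP at [0.248, 0.491, 0.217] pointing down, gripper open.
Joint ranges: [-3.1, 3.1], [-0.76, 2.03], [0.27, 2.55], [-1.08, 4.22], [0.17, 2.65], [-2.57, 2.57]. Speed limits (rad/s): [2.79, 2.79, 3.14, 3.14, 3.14, 3.14].

INTERFACE

Orientations are given as [roll, pitch, yaw] about the fixed x, y, z axes, in that order (R = Rz(yaw) Ry(pitch) Rx(roll)).
In Python, from bench import get_obs, cams, ticket gives the robot as it stands. The module is installed in compiled form; this text tells all that it offers.
- The arm moves only by the shell command python3 -m crank 'ROWS'. ROWS is JSON, a list of rows, each an object of numbers: "tx", "ty", "tz": the shift along the tool's x, y, z in cm; "twist": the turn about the tool's z in degrees; "grip": the opening, from 0 (shut) to 1 (fully open). In form: [{"tx": .., "ty": .., "tz": .., "twist": .., "grip": ..}, ...]. A call has 1 to 12 rows; each row shifts and turns the commanded pose from where the row before left it, along the tool's axes as they then stand; what a row does not reach is not made up. A row lasts 1/8 s, in which the tool goes at most 62.5 mm and 10.7 degrees, less where a joint would pass 70% of its speed; a pose out of reach is approached as far as the arm can. A call is refused whole if a number of a shift passes 6.25 or a number of a turn 10.7, either way. A call with a gripper value outside its range is refused whole. The fingers move at their own pace and stop on an object; the grip force is fixed at half the most. Time passes only in rows, so rows that do not move let the fingers close. It gives the time, the measured TCP pose, the force and the opening at its end, in the units of the state.
- get_obs(): the state, without advancing time (a new reading comes with each control period).
- cams.snapshot(name): name is "scene" or "top"; returns a dict with "frame" (420x560x3 uint8, red, green, blue), "intrinsics" (3x3 intrinsics, pixels), "R" (3x3) and "t" (3): a world point X has camera coordinates R X + t. Camera axes: x right, y down, z forward; pixel columns grow to the right and rows downward; lengths in m; the calibration is good to about 2 mm. A picture is of the moment at which its call begins. There is no depth.
- ticket.close_job(): hands the job in, once; it reports no verdict.
Trained networks look in a picture, given as the dict that the camera call returned (one of the last four; its "shot" number tells which), for a name from the list of things; names that differ only in an ending like _2 or _b are one class to them, and where a whole thing is asked for, a point or a joint stands for the part that bears it (a point fixed in the world has none). Each returns a list of dicts, best first, with "conf" (0 to 1); they miss things now and then, are a little off and sometimes report something else, mostly with a low value. They report only what shows in the picture. A call takes as long as a camera call.
- cams.outline_of(picture, query): "region" (420x560 bool, what is visible of it) and "centre" ([column, row] in pixels, amid what is visible of it).
The state is a dict: "time": time; "joint_positions": joint angles; "qvel": joint speeds; "joint_torque": joint torques, N m; "tool_pos": TCP position; "ee_rot": TCP orientation; "wrist_force": force on the tool from outside, world axes, zero at the start; "wrist_torque": the same for the moment, N m; "width": finger opening in m.
Only numpy, scipy, OpenCV 4.12 (cv2) and the standard library are available. Lean on these libraries where they do the work, as an engineer would, in place of code of your own. Each camera call takes 0.05 s, during which the arm holds its last target.

TASK

Take the hand gauge out of its dock, reach it down through the narrow opening in the roof of the steel cabinet and hang its loop on the hook inside: fully down on the peg and held captive between the hook's upturned lip and the sprung plate behind it. Do not touch the cabinet with the gauge or the robot, never press on the hook with more than 20 N, leave the other things on the bench where they are, and let go.

Things in the scene. Friction and masses are not known exactly. Their poses are not given: they have to be found in the camera images.
- gauge_handle (a point): Grasp point of the hand gauge (280 g, upright in the dock): on the axis of its black rubber handle, 14 mm (x) by 24 mm (y), 68 mm tall, 26 mm below its top and 140 mm above the gauge's underside; grip either pair of faces. Under the handle: a steel loop, then a round dial body 54 mm across and 24 mm thick (x). z runs up the handle, the dial looks to +x.
- gauge_loop (a point): Centre of the rectangular hole in the gauge's steel loop, 64 mm below point gauge_handle and 76 mm above the gauge's underside, same axes. The hole runs along x, 22 mm wide (y), 24 mm high (z); the loop's bars are 6 mm wide and 8 mm thick (x). Front and back are alike: either side may go on the hook first. On the hook it rubs against the plate (friction about 1) and will not slide down by itself.
- dock_center (a point): Middle of the dock, a fixed grey plastic tray 38 x 70 x 30 mm with a 28 x 60 mm pocket and a 5 mm floor. The gauge's foot stands in the pocket; lift it straight up by 30 mm to clear it.
- cabinet: Fixed low steel cabinet, 240 (x) by 340 (y) mm, 150 mm high; not to be touched. Origin: centre of its underside, on the bench. Empty but for the rail with the hook; its far side (+x) is a clear pane.
- opening (a point): Centre of the opening in the cabinet's roof, the only way in, at the roof's top, cabinet's axes: 120 mm long (x) by 78 mm wide (y) with a dark rim 12 mm deep. When the gauge hangs, its handle sticks out of it and fingers at point gauge_handle stay above the roof.
- hook_rail: Fixed rail along y inside the cabinet, same axes. Origin: middle of the rail on the axis of the hook, 128 mm above the bench. The hook is an 8 mm peg along -x ending in a lip 8 mm wide, 6 mm thick, from 4 mm below to 11 mm above the axis. Its length is adjustable, clamped and not measured: the lip's front is 56 to 86 mm to -x of the origin and must be felt or seen.
- peg_axis (a point): Same point and axes as hook_rail. Go in with the loop's centre about 108 mm to -x and 0 to 7 mm above the axis (best 3.5), so that the lip passes through the hole. Push to +x: the loop presses the sprung plate back. With the loop behind the lip, lower until its top bar rests on the peg (loop centre 8 mm below the axis), then let the spring close it on the lip.
- plate (a joint): How far the sprung steel plate around the peg (36 mm wide, from 16 mm below to 8 mm above the axis) is pushed back to +x, m. 0: at rest, 2 mm behind the lip; rigid stop at 0.010. The spring pushes back with 1.8 N at 0, 4.5 N at 0.006, 6.3 N at 0.010. The 8 mm loop clears the lip beyond 0.006, and reads 0.006 caught between them. The gauge rubs on the plate, so it will not slide down by itself.
- gauge: The whole hand gauge, 166 mm tall; origin at the centre of its underside, axes as point gauge_handle.
- oil_can_mid (a point): Middle of a steel can, 48 mm across and 100 mm tall, standing on the bench; a bystander, leave alone.
- grease_jar_mid (a point): Middle of a white jar, 56 mm across and 60 mm tall, standing on the bench; a bystander, leave alone.
- socket_mid (a point): Middle of a steel socket, 26 mm across and 50 mm tall, standing on the bench; a bystander, leave alone.

How it is judged:
On the way, in this order (a step that is already met when the one before it is completed fails the run):
1. the gauge is lifted clear of the dock, its underside above the cabinet's roof (height (world z) of gauge_loop above 0.23 m), for 0.1 s.
2. the loop is past the lip and presses the sprung plate back (value of joint plate above 0.005 m and horizontal distance between gauge_loop and hook_rail below 0.09 m), for 0.1 s.
At the end, for the whole second after the job is handed in: The gauge hangs upright (within 0.25 rad) and at rest with its loop captive behind the hook's lip: loop centre 4.5 to 11.5 mm below the peg's axis and within 10 mm of it sideways, the sprung plate held back 4 to 8 mm by the loop, and the robot has let go (value of joint plate between 0.004 and 0.008 m and z of gauge_loop in the frame of hook_rail between -0.0115 and -0.0045 m and y of gauge_loop in the frame of hook_rail between -0.01 and 0.01 m and angle between gauge_loop's own z axis and vertical below 0.25 rad); the robot touches nothing.
It fails at once if the gauge touched the cabinet (contact force between gauge and cabinet above 0.5 N).
It fails at once if the robot touched the cabinet (contact force between any of the arm, the fingers and cabinet above 0.5 N).
It fails at once if the gauge pressed on the hook, its plate and its rail with more than 20 N in all (contact force between gauge and hook_rail above 20 N).
It fails at once if the robot itself pressed on the hook or its rail (contact force between any of the arm, the fingers and hook_rail above 2 N).
It fails at once if a bystander was moved by more than 30 mm (distance of any of oil_can_mid, grease_jar_mid, socket_mid from where it was at the start of the episode above 0.03 m).
It also fails if it takes over 72 s, if anything falls off the work surface, if the arm or the gripper's body presses on something with over 40 N, if the wrist force passes 120 N, or if a joint passes its speed limit or range.

## Working session

There is one attempt and no reset: what is moved stays moved. The work goes in short steps, Python scripts to look and compute and a shell command to move; the robot and the scene stay as the last step left them, time stands still between calls to the robot, and variables do not carry over. Pictures are saved under pics/ and viewed, and the job is handed in when it is done.

```bash
mkdir -p pics; ls
python3 - <<'E'
from bench import get_obs, cams
import cv2, numpy as np, pickle
o=get_obs(); print({k:np.round(v,4).tolist() for k,v in o.items()})
for n in ["scene","top"]:
    p=cams.snapshot(n); cv2.imwrite(f"pics/{n}0.png",cv2.cvtColor(p["frame"],cv2.COLOR_RGB2BGR))
    print(n,p["shot"],p["intrinsics"].tolist(),np.round(p["R"],4).tolist(),np.round(p["t"],4).tolist())
    for q in ["gauge","gauge_handle","gauge_loop","dock_center","cabinet","opening","hook_rail","peg_axis","plate","oil_can_mid","grease_jar_mid","socket_mid"]:
        try:
            r=cams.outline_of(p,q)
            print(q,[(round(float(d["conf"]),2),np.round(d["centre"],1).tolist(),int(d["region"].sum())) for d in r])
        except Exception as e: print(q,"ERR",e)
E
```

```text
pics
{'time': 0.0, 'joint_positions': [0.9999, 0.088, 1.3722, -0.0, 1.6836, -0.1031], 'qvel': [-0.0003, 0.0002, 0.0006, 0.0021, -0.0001, 0.0012], 'joint_torque': [-0.0013, -34.0181, -30.2429, 0.0717, 0.0328, -0.0002], 'tool_pos': [0.2478, 0.4905, 0.2153], 'ee_rot': [-3.1394, -0.0002, 2.6738], 'wrist_force': [0.654, 0.0537, 0.357], 'wrist_torque': [-0.036, -0.0202, -0.0472], 'width': 0.0937}
scene 1 [[457.45325498742324, 0.0, 282.1323162699302], [0.0, 457.45325498742324, 200.11790833303192], [0.0, 0.0, 1.0]] [[-0.7066, 0.7072, 0.0221], [0.4583, 0.4813, -0.7472], [-0.5391, -0.5178, -0.6643]] [0.4317, -0.1113, 1.1695]
gauge [(0.76, [247.4, 166.9], 939), (0.45, [392.6, 312.9], 361), (0.2, [399.4, 318.7], 41131)]
gauge_handle [(0.94, [246.8, 161.8], 947)]
gauge_loop [(0.8, [247.2, 162.3], 866)]
dock_center [(0.48, [394.8, 310.8], 322)]
cabinet [(0.93, [397.4, 318.7], 41343)]
opening [(0.98, [401.5, 315.5], 41368)]
hook_rail [(0.77, [391.9, 306.0], 440)]
peg_axis [(0.66, [392.5, 306.7], 436)]
plate [(0.87, [391.5, 311.2], 356)]
oil_can_mid [(0.84, [165.3, 185.3], 1085)]
grease_jar_mid [(0.94, [231.7, 156.3], 442)]
socket_mid [(0.51, [176.6, 245.7], 311)]
top 2 [[419.4940318759989, 0.0, 285.45346890630765], [0.0, 419.4940318759989, 208.01675280269362], [0.0, 0.0, 1.0]] [[0.0053, -0.9992, 0.0401], [-0.9851, -0.0121, -0.1714], [0.1717, -0.0386, -0.9844]] [-0.1113, 0.5734, 0.8268]
gauge [(0.83, [356.4, 257.0], 402)]
gauge_handle [(0.82, [357.8, 256.3], 347)]
gauge_loop [(0.72, [354.7, 255.2], 407)]
dock_center [(0.61, [340.0, 261.5], 314)]
cabinet [(0.63, [127.4, 189.0], 117), (0.62, [124.8, 209.1], 25218)]
opening [(0.7, [123.5, 210.4], 25650)]
hook_rail [(0.75, [132.0, 192.0], 234)]
peg_axis [(0.57, [128.1, 194.7], 217)]
plate [(0.48, [126.7, 193.6], 226)]
oil_can_mid [(0.76, [390.8, 187.4], 688)]
grease_jar_mid [(0.91, [402.8, 284.2], 672), (0.27, [356.6, 256.3], 405)]
socket_mid [(0.55, [329.0, 152.8], 158)]
```

View pics/scene0.png

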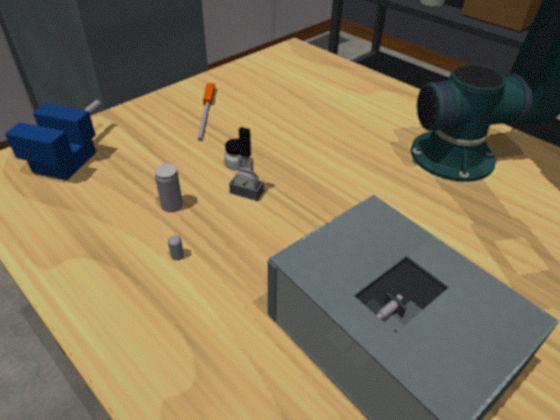

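View pics/top0.png

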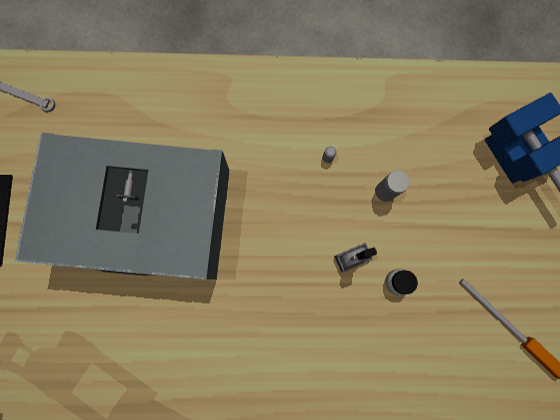

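Run:
```python
import cv2, numpy as np
a=cv2.imread("pics/top0.png"); b=cv2.imread("pics/scene0.png")
cv2.imwrite("pics/z1.png",cv2.resize(a[155:245,85:165],None,fx=6.6,fy=6.6,interpolation=cv2.INTER_CUBIC))
cv2.imwrite("pics/z2.png",cv2.resize(b[250:350,345:455],None,fx=6,fy=6,interpolation=cv2.INTER_CUBIC))
g=np.hstack([cv2.resize(a[225:305,320:430],(400,291),interpolation=cv2.INTER_CUBIC),cv2.resize(b[115:210,205:285],(346,291),interpolation=cv2.INTER_CUBIC)])
cv2.imwrite("pics/z3.png",g)
```

```text
(no output)
```

View pics/z1.png

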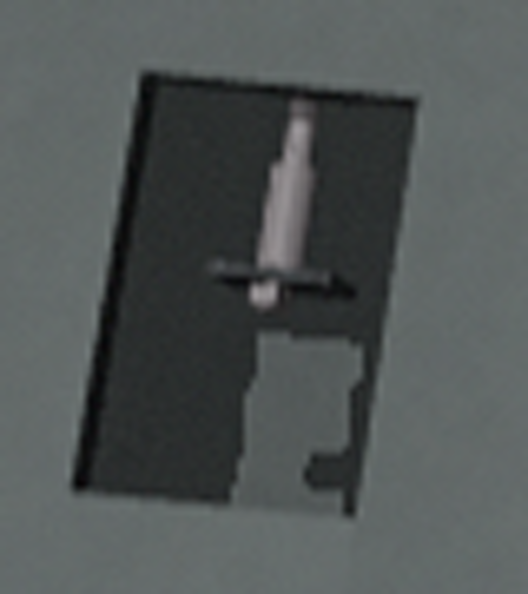

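View pics/z2.png

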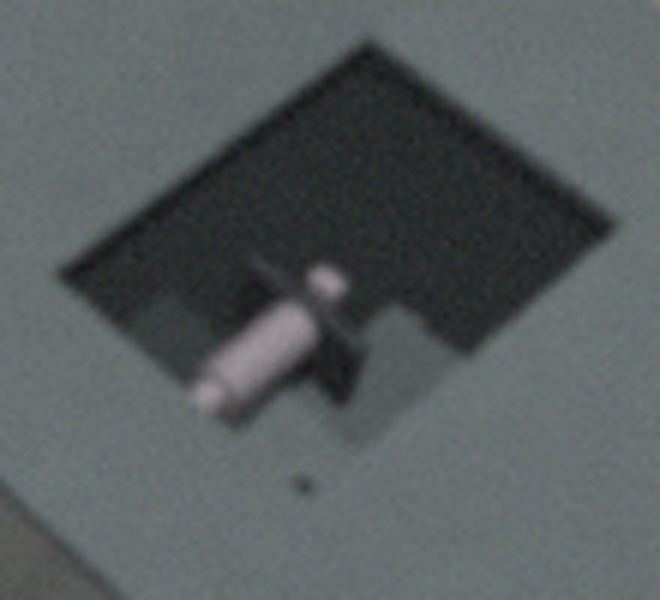

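View pics/z3.png

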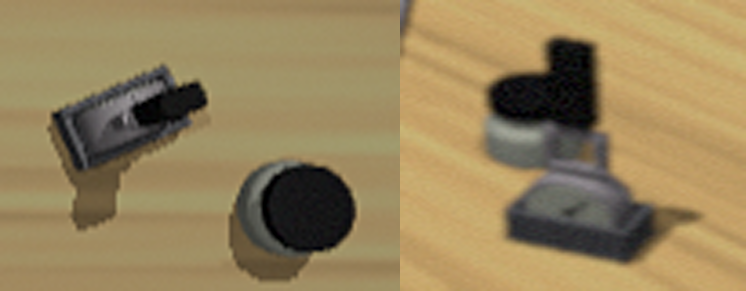

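```bash
cat > h.py <<'E'
import numpy as np, cv2
from scipy.optimize import least_squares
CAM={'scene':(457.45325498742324,282.1323162699302,200.11790833303192),'top':(419.4940318759989,285.45346890630765,208.01675280269362)}
def ray(p,uv):
    K=p["intrinsics"];d=p["R"].T@(np.linalg.inv(K)@np.array([uv[0],uv[1],1.]));c=-p["R"].T@p["t"];return c,d
def atz(p,uv,z):
    c,d=ray(p,uv);return c+d*(z-c[2])/d[2]
def proj(p,X):
    X=np.atleast_2d(X);x=(p["R"]@X.T).T+p["t"];u=(p["intrinsics"]@x.T).T;return u[:,:2]/u[:,2:]
def tri(l):
    A=np.zeros((3,3));b=np.zeros(3)
    for p,uv in l:
        c,d=ray(p,uv);d=d/np.linalg.norm(d);M=np.eye(3)-np.outer(d,d);A+=M;b+=M@c
    return np.linalg.solve(A,b)
E
python3 - <<'E'
from h import *
from bench import cams
s=cams.snapshot("scene");t=cams.snapshot("top")
for p,n in((s,"s"),(t,"t")):
    r=cams.outline_of(p,"cabinet")
    d=max(r,key=lambda d:d["region"].sum());m=d["region"].astype(np.uint8)
    c=max(cv2.findContours(m,0,2)[0],key=cv2.contourArea)
    print(n,cv2.approxPolyDP(c,5,True)[:,0].tolist())
    # opening: 
    r=cams.outline_of(p,"gauge_handle"); print("gh",[ (d["conf"],d["centre"]) for d in r])
    g=cv2.cvtColor(p["frame"],cv2.COLOR_RGB2GRAY); print(g.shape)
print("z=.15 top opening corners guess")
z1=[(145,72),(418,98),(352,516),(74,491)]
for u,v in z1: print("top",np.round(atz(t,(85+u/6.6,155+v/6.6),.15),4))
z2=[(370,40),(618,225),(60,275)]
for u,v in z2: print("scene",np.round(atz(s,(345+u/6,250+v/6),.15),4))
print("roof top");
for uv in [(41,134),(221,151),(207,279),(18,262)]: print(np.round(atz(t,uv,.15),4))
print("roof scene");
for uv in [(374,196),(552,320),(270,263)]: print(np.round(atz(s,uv,.15),4))
print("dock top corners")
for u,v in [(52,112),(165,66),(198,122),(75,170)]: print(np.round(atz(t,(320+u/400*110,225+v/291*80),.03),4))
for u,v in [(510,203),(548,155),(655,205),(630,232)]:
    print("s",np.round(atz(s,(205+(u-400)/346*80,115+v/291*95),.03),4))
print("gauge tri handle", tri([(s,(247,142)),(t,(369,252.5))]))
E
```

```text
s [[269, 259], [270, 316], [368, 419], [483, 419], [559, 322], [373, 195]]
gh [(0.62, [249.6, 161.1])]
(420, 560)
t [[40, 135], [16, 261], [216, 278], [228, 180], [222, 151]]
gh [(0.89, [358.0, 255.6])]
(420, 560)
z=.15 top opening corners guess
top [0.6325 0.2297 0.15  ]
top [0.6262 0.1534 0.15  ]
top [0.5077 0.1641 0.15  ]
top [0.5138 0.2397 0.15  ]
scene [0.5063 0.1647 0.15  ]
scene [0.5133 0.2406 0.15  ]
scene [0.6232 0.1549 0.15  ]
roof top
[0.6921 0.3557 0.15  ]
[0.6651 0.0201 0.15  ]
[0.4265 0.0375 0.15  ]
[0.4544 0.3711 0.15  ]
roof scene
[0.4261 0.043  0.15  ]
[0.4594 0.37   0.15  ]
[0.6682 0.0265 0.15  ]
dock top corners
[ 0.4769 -0.211   0.03  ]
[ 0.5042 -0.278   0.03  ]
[ 0.4717 -0.2965  0.03  ]
[ 0.4436 -0.2239  0.03  ]
s [ 0.4947 -0.2813  0.03  ]
s [ 0.4424 -0.3115  0.03  ]
s [ 0.4417 -0.2278  0.03  ]
s [ 0.4718 -0.2143  0.03  ]
gauge tri handle [ 0.47291187 -0.25377629  0.14148178]
```

Run:
```python
from h import *
from bench import cams
s=cams.snapshot("scene");t=cams.snapshot("top")
def sub(p,pts):
    g=cv2.cvtColor(p["frame"],cv2.COLOR_RGB2GRAY)
    q=np.float32(pts).reshape(-1,1,2).copy()
    cv2.cornerSubPix(g,q,(4,4),(-1,-1),(3,100,.001));return q[:,0]
to=sub(t,[(85+u/6.6,155+v/6.6) for u,v in[(418,98),(352,516),(74,491),(145,72)]])
so=sub(s,[(345+u/6,250+v/6) for u,v in[(618,225),(60,275),(370,40)]])
tr=sub(t,[(221,151),(207,279),(18,262),(41,134)])
sr=sub(s,[(374,196),(552,320),(270,263)])
print(to,so,tr,sr)
# corner sign lists (x,y) 
TO=[(1,-1),(-1,-1),(-1,1),(1,1)];SO=[(-1,1),(1,-1),(-1,-1)];TR=TO;SR=[(-1,-1),(-1,1),(1,-1)]
def model(q):
    x,y,a,ox,oy=q;R=np.array([[np.cos(a),-np.sin(a)],[np.sin(a),np.cos(a)]])
    W=lambda P:np.c_[(R@np.array(P).T).T+[x,y],np.full(len(P),.15)]
    f=lambda S,hx,hy,cx=0,cy=0:W([(cx+i*hx,cy+j*hy) for i,j in S])
    return [(t,f(TO,.06,.039,ox,oy),to),(s,f(SO,.06,.039,ox,oy),so),(t,f(TR,.12,.17),tr),(s,f(SR,.12,.17),sr)]
def res(q): return np.concatenate([(proj(p,X)-u).ravel() for p,X,u in model(q)])
r=least_squares(res,[.56,.2,-.08,0,0],loss="soft_l1");print(np.round(r.x,4));print(np.round(r.fun,1))
np.save("cab.npy",r.x)
x,y,a,ox,oy=r.x;R=np.array([[np.cos(a),-np.sin(a)],[np.sin(a),np.cos(a)]])
print("opening world",np.array([x,y])+R@[ox,oy],"yaw deg",np.degrees(a))
cl=lambda P:np.r_[R.T@(P[:2]-[x,y]),P[2]]
for n,u,v in[("tubemid",290,200),("tubelow",277,262),("lip",264,305),("lipmid",264,293),("tubetop",298,150)]:
    print(n,np.round(cl(atz(t,(85+u/6.6,155+v/6.6),.128)),4),np.round(cl(atz(t,(85+u/6.6,155+v/6.6),.139)),4))
for n,u,v in[("tubehi",305,320),("tubelo",220,380),("lip",327,282)]:
    print(n,np.round(cl(atz(s,(345+u/6,250+v/6),.128)),4),np.round(cl(atz(s,(345+u/6,250+v/6),.139)),4))
print("tri lip",cl(tri([(t,(85+40,155+293/6.6)),(s,(345+327/6,250+282/6))])))
```

```text
[[147.92203 169.53307]
 [137.66173 232.79588]
 [ 95.36731 228.9716 ]
 [106.28136 165.35481]] [[447.72998 287.15555]
 [353.61676 295.31476]
 [406.22812 256.0383 ]] [[221.86029  150.47041 ]
 [205.97412  278.65036 ]
 [ 16.407167 260.19357 ]
 [ 40.951084 132.8172  ]] [[373.41626 194.09396]
 [552.      320.     ]
 [270.      263.     ]]
[ 0.5606  0.197  -0.084   0.0092  0.0011]
[ 0.4  0.2  0.9  0.8 -0.1  0.6 -0.1  0.3  0.7  0.7 -0.8  1.3 -0.4  0.4
  0.5  0.1  0.9  0.2 -1.5  1.2 -0.2 -0.1 -2.   0.7  5.9  1.2 -3.  -4. ]
opening world [0.56991512 0.19739428] yaw deg -4.810142485070346
tubemid [0.0406 0.0008 0.128 ] [ 0.0385 -0.0031  0.139 ]
tubelow [0.0222 0.0017 0.128 ] [ 0.0203 -0.0023  0.139 ]
lip [0.0095 0.0034 0.128 ] [ 0.0078 -0.0006  0.139 ]
lipmid [0.0129 0.0039 0.128 ] [ 0.0112 -0.      0.139 ]
tubetop [0.0555 0.0008 0.128 ] [ 0.0531 -0.0032  0.139 ]
tubehi [0.0149 0.0012 0.128 ] [0.0227 0.005  0.139 ]
tubelo [ 0.0444 -0.0007  0.128 ] [0.0517 0.0031 0.139 ]
lip [ 0.0017 -0.0026  0.128 ] [0.0098 0.0012 0.139 ]
tri lip [0.01059555 0.00064902 0.13921652]
```

```bash
cat > sil.py <<'E'
from h import *
from scipy.optimize import minimize
def box(x,y,a,hx,hy,z0,z1,ox=0,oy=0):
    R=np.array([[np.cos(a),-np.sin(a)],[np.sin(a),np.cos(a)]])
    P=[[*( R@[ox+i*hx,oy+j*hy]+[x,y]),z] for i in(-1,1) for j in(-1,1) for z in(z0,z1)]
    return np.array(P)
def hullmask(p,P,k=4):
    u=proj(p,P);h=cv2.convexHull(np.float32(u));m=np.zeros((420*k,560*k),np.uint8)
    cv2.fillConvexPoly(m,np.int32(np.round((h+.5)*k*16)),1,shift=4)
    return cv2.resize(m.astype(np.float32),(560,420),interpolation=cv2.INTER_AREA)
E
python3 - <<'E'
from sil import *
from bench import cams
s=cams.snapshot("scene");t=cams.snapshot("top")
out={}
# dark handle in top
g=t["frame"].max(2); m=(g<40).astype(np.uint8); m[:, :345]=0;m[:,380:]=0;m[:240]=0;m[266:]=0
n,l,st,c=cv2.connectedComponentsWithStats(m); print(st,c)
k=1+np.argmax(st[1:,4]);hm=(l==k).astype(np.float32)
f=lambda q:float(np.abs(hullmask(t,box(q[0],q[1],q[2],.007,.012,.103,.171))-hm).sum())
best=min((minimize(f,[.473,-.254,a],method="Nelder-Mead",options=dict(initial_simplex=[[.473,-.254,a],[.479,-.254,a],[.473,-.248,a],[.473,-.254,a+.15]])) for a in(.2,.4,.6)),key=lambda r:r.fun)
print("handle",best.x,np.degrees(best.x[2]),best.fun,hm.sum())
# scene handle
g=s["frame"].max(2); m=(g<40).astype(np.uint8); 
print(m[125:165,235:255].tolist() if 0 else "")
hs=m.copy();hs[:,:239]=0;hs[:,255:]=0;hs[:125]=0;hs[150:]=0
def f2(q):
    A=hullmask(s,box(q[0],q[1],q[2],.007,.012,.103,.171)); A[150:]=0;A[:,:239]=0
    return f(q)+float(np.abs(A-hs).sum())
b2=minimize(f2,best.x,method="Nelder-Mead",options=dict(initial_simplex=[best.x,best.x+[.005,0,0],best.x+[0,.005,0],best.x+[0,0,.1]]))
print("both",b2.x,np.degrees(b2.x[2]),b2.fun,hs.sum())
# dock+gauge in top: non-wood = low saturation
for p,n in((t,"t"),(s,"s")):
    r=cams.outline_of(p,"dock_center");print([(d["conf"],d["centre"]) for d in r])
hsv=cv2.cvtColor(t["frame"],cv2.COLOR_RGB2HSV)
m=((hsv[...,1]<75)).astype(np.uint8);m[:,:325]=0;m[:,378:]=0;m[:235]=0;m[275:]=0
dm=m.astype(np.float32)
cv2.imwrite("pics/m.png",cv2.resize(np.hstack([m*255,hm.astype(np.uint8)*255])[230:285,:],None,fx=.7*1,fy=.7) if 0 else cv2.resize(m[230:285,320:390]*255,None,fx=8,fy=8))
def f3(q):
    D=np.maximum(hullmask(t,box(q[0],q[1],q[2],.019,.035,0,.03)),hullmask(t,box(q[0],q[1],q[2],.007,.012,.103,.171)))
    return float(np.abs(D-dm).sum())
b3=minimize(f3,best.x,method="Nelder-Mead",options=dict(initial_simplex=[best.x,best.x+[.005,0,0],best.x+[0,.005,0],best.x+[0,0,.1]]))
print("dock",b3.x,np.degrees(b3.x[2]),b3.fun,dm.sum())
for nm in("oil_can_mid","grease_jar_mid","socket_mid"):
    for p,z in((t,.05),(s,.05)):
        r=cams.outline_of(p,nm)
        if r: print(nm,np.round(atz(p,r[0]["centre"],z),3))
E
```

```text
[[     0      0    560    420 235044]
 [   363    246      2      1      2]
 [   356    248     21     14    146]
 [   352    263      7      3      7]
 [   360    262      1      1      1]] [[279.44296387 209.4702694 ]
 [363.5        246.        ]
 [366.         253.88356164]
 [355.         264.14285714]
 [360.         262.        ]]
handle [ 0.4747054  -0.25310823  0.32426119] 18.57879747822362 42.5 146.0

both [ 0.47678888 -0.25570766  0.37420178] 21.440182725007375 87.5 200
[(0.78, [340.6, 260.4])]
[(0.7, [246.3, 190.9]), (0.53, [390.7, 308.7])]
dock [ 0.47552156 -0.25294212  0.39804162] 22.806104914429557 92.1875 619.0
oil_can_mid [ 0.619 -0.331  0.05 ]
oil_can_mid [ 0.625 -0.337  0.05 ]
grease_jar_mid [ 0.419 -0.347  0.05 ]
grease_jar_mid [ 0.446 -0.331  0.05 ]
socket_mid [ 0.693 -0.199  0.05 ]
socket_mid [ 0.71  -0.183  0.05 ]
```

View pics/m.png

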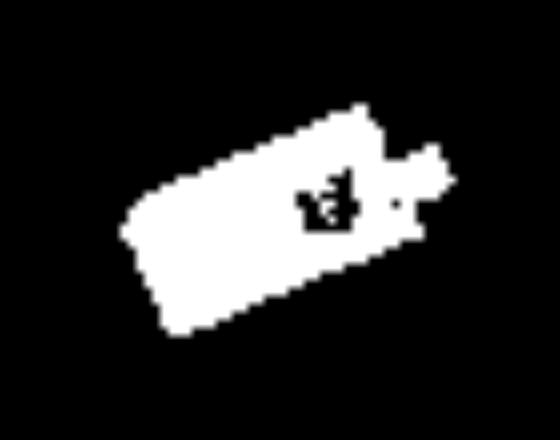

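```bash
cat > go.py <<'E'
# usage: go.py x y z yawdeg : prints needed shifts in tool axes (after twist), cm/deg
import sys,numpy as np
from bench import get_obs
from scipy.spatial.transform import Rotation as Ro
o=get_obs();x,y,z,yw=map(float,sys.argv[1:5])
p=np.array(o["tool_pos"]);R=Ro.from_euler("xyz",o["ee_rot"]).as_matrix()
cur=np.degrees(o["ee_rot"][2]);tw=-((yw-cur+180)%360-180)
d=np.array([x,y,z])-p;a=np.radians(yw)
print("t",round(o["time"],2),"pos",p.round(4),"rpy",np.degrees(o["ee_rot"]).round(2),"F",np.round(o["wrist_force"],2),"w",round(o["width"],4))
print("now axes cm",(R.T@d*100).round(2),"| twist",round(tw,2),"| after-twist cm",(100*np.array([np.cos(a)*d[0]+np.sin(a)*d[1],np.sin(a)*d[0]-np.cos(a)*d[1],-d[2]])).round(2))
E
python3 -m crank '[{"twist":10.3,"tz":-2},{"twist":10.3,"tz":-2},{"twist":10.3,"tz":-2},{"twist":10.3,"tz":-2}]'; python3 go.py .475 -.253 .25 112
```

```text
t 2.2 pos [0.248  0.4909 0.2165] rpy [179.99   0.   153.2 ] F [-0.85  0.04  0.39] w 0.0939
now axes cm [-53.8  -56.17  -3.35] | twist 41.2 | after-twist cm [-77.48  -6.82  -3.35]invalid input at $[0]: expected keys tx, ty, tz, twist, grip
```

```bash
python3 -m crank '[{"tx":0,"ty":0,"tz":-2,"twist":10.3,"grip":1},{"tx":0,"ty":0,"tz":-2,"twist":10.3,"grip":1},{"tx":0,"ty":0,"tz":-2,"twist":10.3,"grip":1},{"tx":0,"ty":0,"tz":-2,"twist":10.3,"grip":1}]'; python3 go.py .475 -.253 .25 112
```

```text
time: 2.7
tool_pos: [0.248, 0.4909, 0.2972]
ee_rot: [3.141, -0.0, 1.949]
wrist_force: [0.4, -0.1, -0.3]
width: 0.0941
t 2.7 pos [0.248  0.4909 0.2972] rpy [179.99  -0.   111.66] F [ 0.45 -0.15 -0.29] w 0.0941
now axes cm [-77.52  -6.36   4.71] | twist -0.34 | after-twist cm [-77.48  -6.82   4.72]
```

```bash
python3 -m crank '[{"tx":-6,"ty":-0.5,"tz":0,"twist":0,"grip":1},{"tx":-6,"ty":-0.5,"tz":0,"twist":0,"grip":1},{"tx":-6,"ty":-0.5,"tz":0,"twist":0,"grip":1},{"tx":-6,"ty":-0.5,"tz":0,"twist":0,"grip":1},{"tx":-6,"ty":-0.5,"tz":0,"twist":0,"grip":1},{"tx":-6,"ty":-0.5,"tz":0,"twist":0,"grip":1},{"tx":-6,"ty":-0.5,"tz":0,"twist":0,"grip":1},{"tx":-6,"ty":-0.5,"tz":0,"twist":0,"grip":1},{"tx":-6,"ty":-0.5,"tz":0,"twist":0,"grip":1},{"tx":-6,"ty":-0.5,"tz":0,"twist":0,"grip":1},{"tx":-6,"ty":-0.5,"tz":0,"twist":0,"grip":1},{"tx":-6,"ty":-0.5,"tz":0,"twist":0,"grip":1}]'; python3 go.py .475 -.253 .145 112
```

```text
time: 4.2
tool_pos: [0.4623, -0.2012, 0.2967]
ee_rot: [3.141, 0.0, 1.954]
wrist_force: [0.2, 0.3, 1.3]
width: 0.0939
t 4.2 pos [ 0.4623 -0.2012  0.2967] rpy [1.7995e+02 2.0000e-02 1.1197e+02] F [0.17 0.3  1.32] w 0.0939
now axes cm [-5.27 -0.78 15.17] | twist -0.03 | after-twist cm [-5.28 -0.77 15.17]
```

```bash
python3 -m crank '[{"tx":-5.3,"ty":-0.8,"tz":3,"twist":0,"grip":1},{"tx":0,"ty":0,"tz":4.7,"twist":0,"grip":1},{"tx":0,"ty":0,"tz":0,"twist":0,"grip":1}]'; python3 go.py .475 -.253 .143 112
python3 - <<'E'
from bench import cams
import cv2,numpy as np
s=cams.snapshot("scene");t=cams.snapshot("top")
f=lambda p:cv2.cvtColor(p["frame"],cv2.COLOR_RGB2BGR)
cv2.imwrite("pics/a1.png",np.hstack([cv2.resize(f(s)[90:220,180:310],(390,390),interpolation=2),cv2.resize(f(t)[190:320,300:430],(390,390),interpolation=2)]))
E
```

```text
time: 4.58
tool_pos: [0.472, -0.2502, 0.214]
ee_rot: [-3.135, -0.01, 1.954]
wrist_force: [-0.5, 0.2, -0.3]
width: 0.0935
t 4.58 pos [ 0.472  -0.2502  0.214 ] rpy [-179.64   -0.56  111.93] F [-0.53  0.17 -0.28] w 0.0935
now axes cm [-0.44  0.22  7.1 ] | twist -0.07 | after-twist cm [-0.37  0.18  7.1 ]
```

View pics/a1.png

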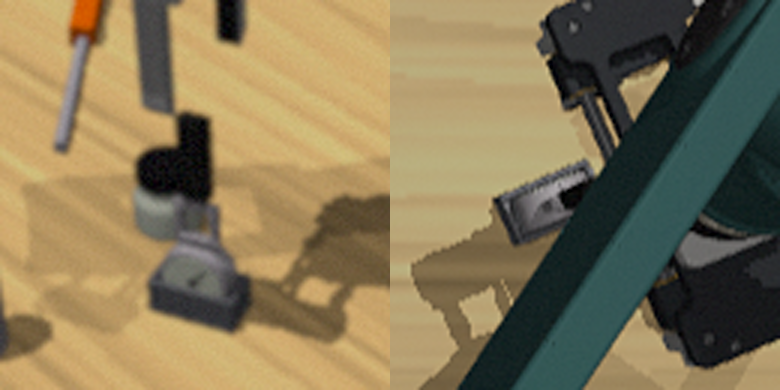

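```bash
python3 -m crank '[{"tx":0,"ty":0,"tz":0,"twist":0,"grip":1}]'; python3 go.py .475 -.253 .143 112
```

```text
time: 4.8
tool_pos: [0.4759, -0.2514, 0.2231]
ee_rot: [3.138, 0.005, 1.956]
wrist_force: [-0.1, -0.2, 0.5]
width: 0.0939
t 4.8 pos [ 0.4759 -0.2514  0.2231] rpy [179.8    0.29 112.06] F [-0.13 -0.18  0.53] w 0.0939
now axes cm [-0.07 -0.17  8.01] | twist 0.06 | after-twist cm [-0.11 -0.14  8.01]
```

```bash
python3 -m crank '[{"tx":-0.1,"ty":-0.1,"tz":4,"twist":0,"grip":1},{"tx":0,"ty":0,"tz":3,"twist":0,"grip":1},{"tx":0,"ty":0,"tz":1,"twist":0,"grip":1},{"tx":0,"ty":0,"tz":0,"twist":0,"grip":1},{"tx":0,"ty":0,"tz":0,"twist":0,"grip":1}]'; python3 go.py .475 -.253 .143 112
```

```text
time: 5.42
tool_pos: [0.4751, -0.2531, 0.1418]
ee_rot: [3.139, 0.003, 1.955]
wrist_force: [0.8, -0.8, 0.4]
width: 0.0936
t 5.42 pos [ 0.4751 -0.2531  0.1418] rpy [179.87   0.19 112.02] F [ 0.77 -0.82  0.38] w 0.0936
now axes cm [ 0.02 -0.   -0.12] | twist 0.02 | after-twist cm [ 0.02 -0.   -0.12]
```

```bash
python3 -m crank '[{"tx":0,"ty":0,"tz":0,"twist":0,"grip":0},{"tx":0,"ty":0,"tz":0,"twist":0,"grip":0},{"tx":0,"ty":0,"tz":0,"twist":0,"grip":0},{"tx":0,"ty":0,"tz":0,"twist":0,"grip":0},{"tx":0,"ty":0,"tz":0,"twist":0,"grip":0},{"tx":0,"ty":0,"tz":0,"twist":0,"grip":0},{"tx":0,"ty":0,"tz":0,"twist":0,"grip":0},{"tx":0,"ty":0,"tz":0,"twist":0,"grip":0}]'; python3 go.py .475 -.253 .143 112
```

```text
time: 6.42
tool_pos: [0.474, -0.2526, 0.1394]
ee_rot: [3.142, -0.0, 1.955]
wrist_force: [-0.2, -1.0, -0.5]
width: 0.0174
t 6.42 pos [ 0.474  -0.2526  0.1394] rpy [180.  -0. 112.] F [-0.22 -1.01 -0.52] w 0.0174
now axes cm [-0.08  0.08 -0.36] | twist -0.0 | after-twist cm [-0.08  0.08 -0.36]
```

```bash
python3 -m crank '[{"tx":0,"ty":0,"tz":0,"twist":0,"grip":0},{"tx":0,"ty":0,"tz":0,"twist":0,"grip":0},{"tx":0,"ty":0,"tz":0,"twist":0,"grip":0}]'; python3 go.py .475 -.253 .143 112;python3 go.py .475 -.253 .143 112
```

```text
time: 6.8
tool_pos: [0.4739, -0.2526, 0.1394]
ee_rot: [-3.141, -0.0, 1.955]
wrist_force: [0.6, -0.4, -0.2]
width: 0.0137
t 6.8 pos [ 0.4739 -0.2526  0.1394] rpy [-1.7999e+02 -1.0000e-02  1.1199e+02] F [ 0.6  -0.43 -0.19] w 0.0137
now axes cm [-0.08  0.09 -0.36] | twist -0.01 | after-twist cm [-0.08  0.09 -0.36]
t 6.8 pos [ 0.4739 -0.2526  0.1394] rpy [-1.7999e+02 -1.0000e-02  1.1199e+02] F [ 0.6  -0.43 -0.19] w 0.0137
now axes cm [-0.08  0.09 -0.36] | twist -0.01 | after-twist cm [-0.08  0.09 -0.36]
```

```bash
python3 -m crank '[{"tx":0,"ty":0,"tz":-0.5,"twist":0,"grip":0},{"tx":0,"ty":0,"tz":-1.5,"twist":0,"grip":0},{"tx":0,"ty":0,"tz":-2,"twist":0,"grip":0},{"tx":0,"ty":0,"tz":-3,"twist":0,"grip":0},{"tx":0,"ty":0,"tz":-4,"twist":0,"grip":0},{"tx":0,"ty":0,"tz":-4,"twist":0,"grip":0},{"tx":0,"ty":0,"tz":-3,"twist":0,"grip":0},{"tx":0,"ty":0,"tz":-1,"twist":0,"grip":0},{"tx":0,"ty":0,"tz":0,"twist":0,"grip":0},{"tx":0,"ty":0,"tz":0,"twist":0,"grip":0}]'; python3 go.py .475 -.253 .33 85.2
python3 - <<'E'
from bench import cams
import cv2,numpy as np
s=cams.snapshot("scene");t=cams.snapshot("top")
f=lambda p:cv2.cvtColor(p["frame"],cv2.COLOR_RGB2BGR)
cv2.imwrite("pics/a2.png",np.hstack([cv2.resize(f(s)[40:220,180:310],(390,540),interpolation=2),cv2.resize(f(t)[170:320,300:430],(390,540),interpolation=2)]))
E
```

```text
time: 8.05
tool_pos: [0.4735, -0.2523, 0.3275]
ee_rot: [-3.14, -0.003, 1.955]
wrist_force: [-0.1, -0.4, -3.2]
width: 0.0139
t 8.05 pos [ 0.4735 -0.2523  0.3275] rpy [-1.7989e+02 -1.7000e-01  1.1200e+02] F [-0.1  -0.4  -3.25] w 0.0139
now axes cm [-0.12  0.11 -0.25] | twist 26.8 | after-twist cm [-0.06  0.15 -0.25]
```

View pics/a2.png

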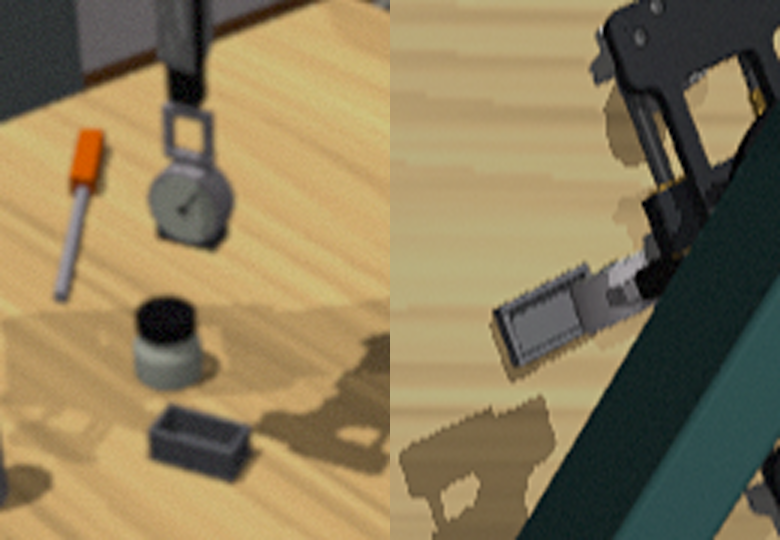

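```bash
python3 -m crank '[{"tx":0,"ty":0,"tz":0,"twist":9,"grip":0},{"tx":0,"ty":0,"tz":0,"twist":9,"grip":0},{"tx":0,"ty":0,"tz":0,"twist":8.8,"grip":0},{"tx":0,"ty":0,"tz":0,"twist":0,"grip":0}]'; python3 go.py .541 .1998 .33 85.2
```

```text
time: 8.65
tool_pos: [0.4737, -0.2524, 0.3284]
ee_rot: [-3.14, -0.001, 1.489]
wrist_force: [-0.2, -0.7, -3.7]
width: 0.0139
t 8.65 pos [ 0.4737 -0.2524  0.3284] rpy [-1.7991e+02 -6.0000e-02  8.5300e+01] F [-0.2  -0.72 -3.73] w 0.0139
now axes cm [45.62  3.   -0.12] | twist 0.1 | after-twist cm [45.63  2.92 -0.16]
```

```bash
python3 -m crank '[{"tx":2.5,"ty":0.15,"tz":0,"twist":0,"grip":0},{"tx":4.5,"ty":0.3,"tz":0,"twist":0,"grip":0},{"tx":5.2,"ty":0.35,"tz":0,"twist":0,"grip":0},{"tx":5.2,"ty":0.35,"tz":0,"twist":0,"grip":0},{"tx":5.2,"ty":0.35,"tz":0,"twist":0,"grip":0},{"tx":5.2,"ty":0.35,"tz":0,"twist":0,"grip":0},{"tx":5.2,"ty":0.35,"tz":0,"twist":0,"grip":0},{"tx":5.2,"ty":0.35,"tz":0,"twist":0,"grip":0},{"tx":4.0,"ty":0.3,"tz":0,"twist":0,"grip":0},{"tx":2.6,"ty":0.1,"tz":0,"twist":0,"grip":0},{"tx":0.8,"ty":0,"tz":0,"twist":0.1,"grip":0},{"tx":0,"ty":0,"tz":0,"twist":0,"grip":0}]'; python3 -m crank '[{"tx":0,"ty":0,"tz":0,"twist":0,"grip":0},{"tx":0,"ty":0,"tz":0,"twist":0,"grip":0}]'; python3 go.py .541 .1998 .33 85.2
python3 - <<'E'
from bench import cams
import cv2,numpy as np
s=cams.snapshot("scene");t=cams.snapshot("top")
f=lambda p:cv2.cvtColor(p["frame"],cv2.COLOR_RGB2BGR)
cv2.imwrite("pics/s3.png",f(s));cv2.imwrite("pics/t3.png",f(t))
cv2.imwrite("pics/a3.png",np.hstack([cv2.resize(f(s)[150:350,330:470],(420,600),interpolation=2),cv2.resize(f(t)[130:280,40:135],(380,600),interpolation=2)]))
E
```

```text
time: 10.15
tool_pos: [0.5414, 0.1991, 0.3291]
ee_rot: [-3.141, 0.001, 1.486]
wrist_force: [-0.2, 0.1, -2.8]
width: 0.0142
time: 10.4
tool_pos: [0.5416, 0.1983, 0.3298]
ee_rot: [3.141, 0.0, 1.484]
wrist_force: [-0.7, -0.1, -3.3]
width: 0.0135
t 10.4 pos [0.5416 0.1983 0.3298] rpy [179.97   0.    85.02] F [-0.71 -0.12 -3.33] w 0.0135
now axes cm [ 0.15 -0.07 -0.02] | twist -0.18 | after-twist cm [ 0.15 -0.07 -0.02]
```

View pics/s3.png

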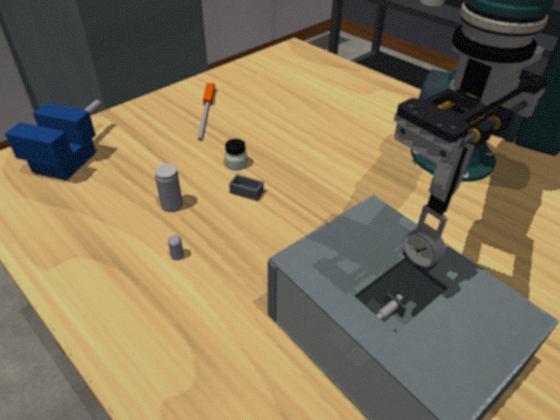

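View pics/t3.png

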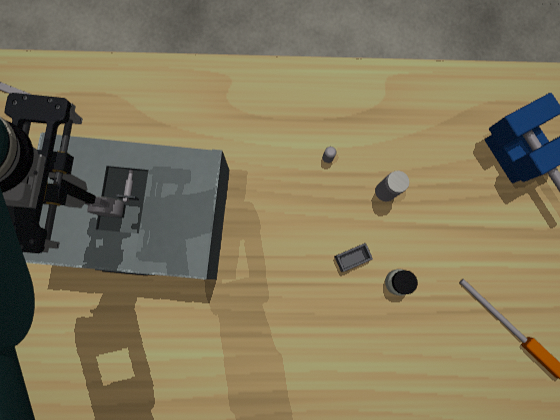

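```bash
cat > ov.py <<'E'
import sys
from h import *
from bench import cams,get_obs
def run(name,box_s,box_t,yaw=-4.81,dz=-.0584,off=(0,0)):
    o=get_obs();T=np.array(o["tool_pos"]);a=np.radians(yaw)
    R=np.array([[np.cos(a),-np.sin(a),0],[np.sin(a),np.cos(a),0],[0,0,1]])
    L=T+[0,0,dz]+R@[off[0],off[1],0]
    rect=lambda hy,hz,x:[R@[x,i*hy,j*hz]+L for i,j in((-1,-1),(1,-1),(1,1),(-1,1))]
    th=np.linspace(0,2*np.pi,40)
    circ=lambda x:[R@[x,.027*np.cos(q),-.049+.027*np.sin(q)]+L for q in th]
    out=[]
    for n,(x0,y0,x1,y1) in(("scene",box_s),("top",box_t)):
        p=cams.snapshot(n);k=380/(x1-x0);f=cv2.cvtColor(p["frame"],cv2.COLOR_RGB2BGR)[y0:y1,x0:x1]
        f0=cv2.resize(f,None,fx=k,fy=k,interpolation=2);f=f0.copy()
        for P,c in((rect(.011,.012,.004),(0,0,255)),(rect(.017,.018,.004),(0,255,255)),(circ(.012),(0,255,0))):
            u=(proj(p,np.array(P))+.5-[x0,y0])*k
            cv2.polylines(f,[np.int32(u*16)],True,c,1,shift=4)
        out.append(f)
    h=max(f.shape[0] for f in out)
    cv2.imwrite(f"pics/{name}.png",np.hstack([cv2.copyMakeBorder(f,0,h-f.shape[0],0,0,0) for f in out]))
E
python3 -c "
from ov import run
run('ov1',(380,180,470,300),(70,150,160,250))"
```

```text
(no output)
```

View pics/ov1.png

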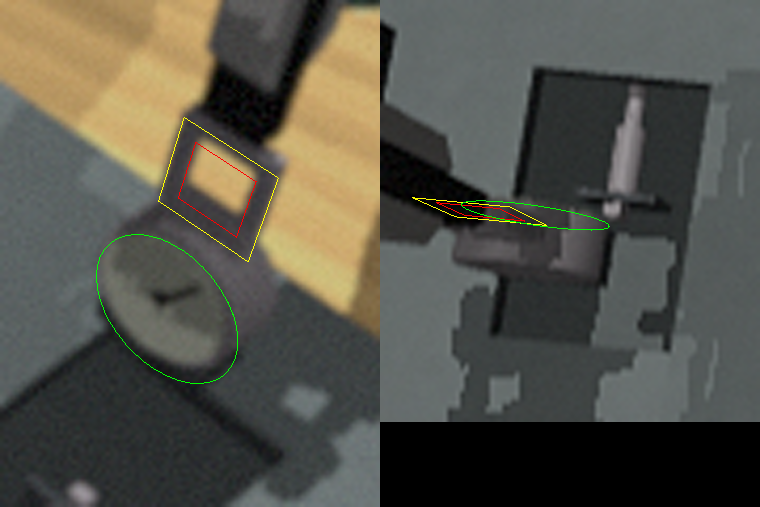

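```bash
sed -i 's/((rect(.011,.012,.004),(0,0,255)),(rect(.017,.018,.004),(0,255,255)),(circ(.012),(0,255,0)))/((rect(.011,.012,.004),(0,0,255)),(rect(.011,.012,-.004),(255,0,255)),(rect(.017,.018,.004),(0,255,255)),(circ(.012),(0,255,0)),(circ(-.012),(255,255,0)))/' ov.py
python3 -c "
from ov import run
run('ov2',(395,195,450,275),(75,180,145,230))"
```

```text
(no output)
```

View pics/ov2.png

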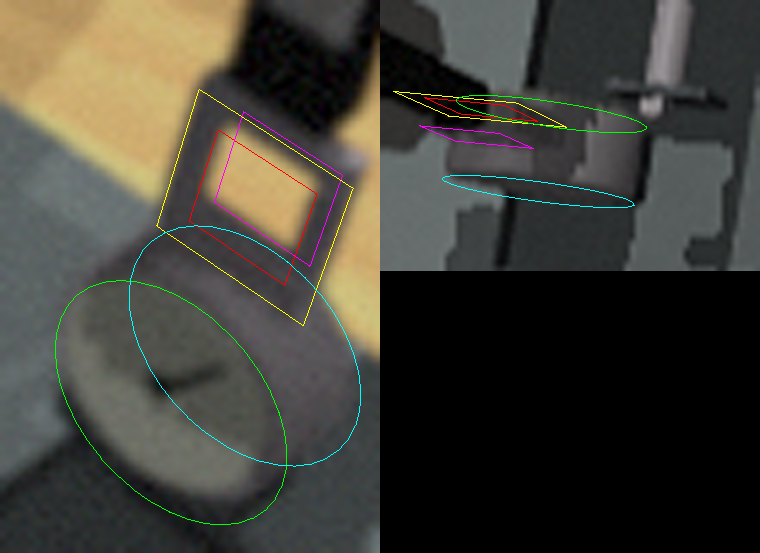

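```bash
python3 -m crank '[{"tx":0.15,"ty":0,"tz":0.5,"twist":-0.2,"grip":0},{"tx":0,"ty":0,"tz":1,"twist":0,"grip":0},{"tx":0,"ty":0,"tz":1,"twist":0,"grip":0},{"tx":0,"ty":0,"tz":0.5,"twist":0,"grip":0},{"tx":0,"ty":0,"tz":0,"twist":0,"grip":0},{"tx":0,"ty":0,"tz":0,"twist":0,"grip":0}]';  python3 go.py .541 .1998 .1899 85.2
python3 -c "
from ov import run
run('ov3',(340,190,470,330),(75,150,165,250))"
```

```text
time: 11.45
tool_pos: [0.5418, 0.2008, 0.2999]
ee_rot: [3.141, -0.0, 1.489]
wrist_force: [-1.1, -0.6, -3.7]
width: 0.014
t 11.45 pos [0.5418 0.2008 0.2999] rpy [ 1.7996e+02 -2.0000e-02  8.5290e+01] F [-1.12 -0.64 -3.67] w 0.014
now axes cm [-0.11 -0.08 11.  ] | twist 0.09 | after-twist cm [-0.11 -0.07 11.  ]
```

View pics/ov3.png

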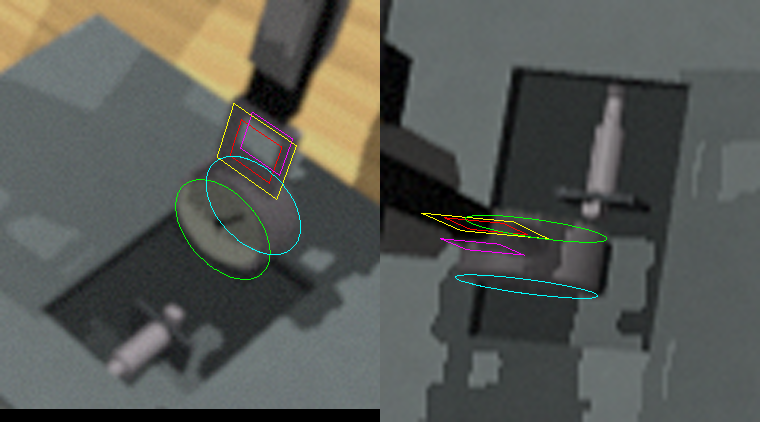

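```bash
python3 -m crank '[{"tx":-0.05,"ty":0,"tz":1,"twist":0,"grip":0},{"tx":0,"ty":0,"tz":1,"twist":0,"grip":0},{"tx":0,"ty":0,"tz":1.5,"twist":0,"grip":0},{"tx":0,"ty":0,"tz":1.5,"twist":0,"grip":0},{"tx":0,"ty":0,"tz":1.0,"twist":0,"grip":0},{"tx":0,"ty":0,"tz":0,"twist":0,"grip":0},{"tx":0,"ty":0,"tz":0,"twist":0,"grip":0}]';  python3 go.py .541 .1998 .1899 85.2
python3 -c "
from ov import run
run('ov4',(340,190,470,330),(75,150,165,250))"
```

```text
time: 12.42
tool_pos: [0.5419, 0.2004, 0.2401]
ee_rot: [3.141, -0.0, 1.489]
wrist_force: [0.5, -0.6, -3.5]
width: 0.0139
t 12.43 pos [0.5419 0.2004 0.2401] rpy [ 1.7994e+02 -3.0000e-02  8.5300e+01] F [ 0.46 -0.59 -3.55] w 0.0139
now axes cm [-0.07 -0.09  5.02] | twist 0.1 | after-twist cm [-0.07 -0.08  5.02]
```

View pics/ov4.png

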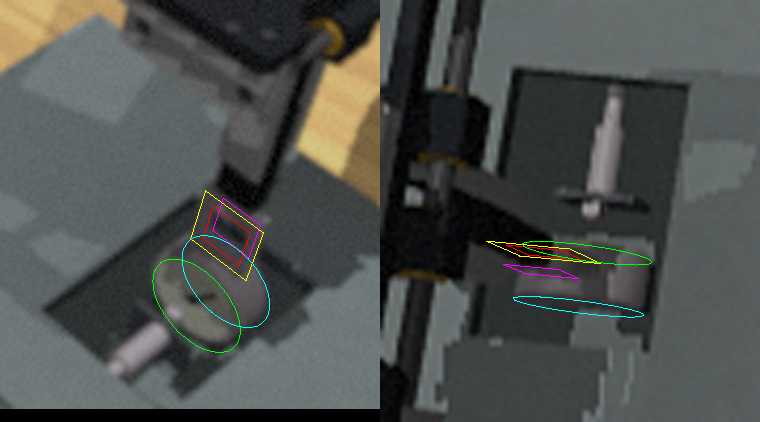

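```bash
python3 -m crank '[{"tx":-0.05,"ty":0,"tz":1,"twist":0,"grip":0},{"tx":0,"ty":0,"tz":1.2,"twist":0,"grip":0},{"tx":0,"ty":0,"tz":1.2,"twist":0,"grip":0},{"tx":0,"ty":0,"tz":1.1,"twist":0,"grip":0},{"tx":0,"ty":0,"tz":0.5,"twist":0,"grip":0},{"tx":0,"ty":0,"tz":0,"twist":0,"grip":0},{"tx":0,"ty":0,"tz":0,"twist":0,"grip":0}]';  python3 go.py .541 .1998 .1899 85.2
python3 -c "
from ov import run
run('ov5',(350,230,450,330),(85,160,155,235))"
```

```text
time: 13.4
tool_pos: [0.5419, 0.1999, 0.1901]
ee_rot: [3.14, -0.001, 1.489]
wrist_force: [-0.2, 0.3, -4.2]
width: 0.0137
t 13.4 pos [0.5419 0.1999 0.1901] rpy [ 1.7993e+02 -3.0000e-02  8.5300e+01] F [-0.18  0.31 -4.25] w 0.0137
now axes cm [-0.02 -0.09  0.02] | twist 0.1 | after-twist cm [-0.02 -0.09  0.02]
```

View pics/ov5.png

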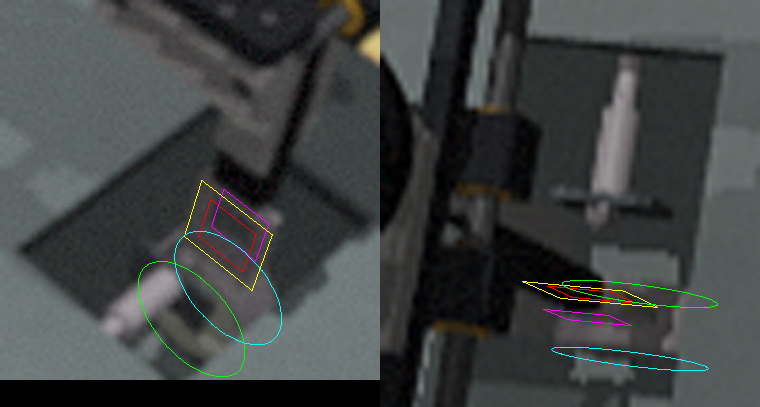

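```bash
python3 -m crank '[{"tx":0,"ty":0.4,"tz":0,"twist":0,"grip":0},{"tx":0,"ty":0.4,"tz":0,"twist":0,"grip":0},{"tx":0,"ty":0.4,"tz":0,"twist":0,"grip":0},{"tx":0,"ty":0.4,"tz":0,"twist":0,"grip":0},{"tx":0,"ty":0.2,"tz":0,"twist":0,"grip":0},{"tx":0,"ty":0,"tz":0,"twist":0,"grip":0}]';  python3 go.py .5604 .1983 .1899 85.2
python3 -c "
from ov import run
run('ov6',(350,230,450,330),(85,160,155,235))"
```

```text
time: 14.25
tool_pos: [0.5596, 0.1983, 0.1894]
ee_rot: [-3.141, -0.0, 1.489]
wrist_force: [-0.4, -0.3, -3.9]
width: 0.0135
t 14.25 pos [0.5596 0.1983 0.1894] rpy [-179.98   -0.     85.29] F [-0.4  -0.33 -3.9 ] w 0.0135
now axes cm [ 0.    0.08 -0.05] | twist 0.09 | after-twist cm [ 0.    0.08 -0.05]
```

View pics/ov6.png

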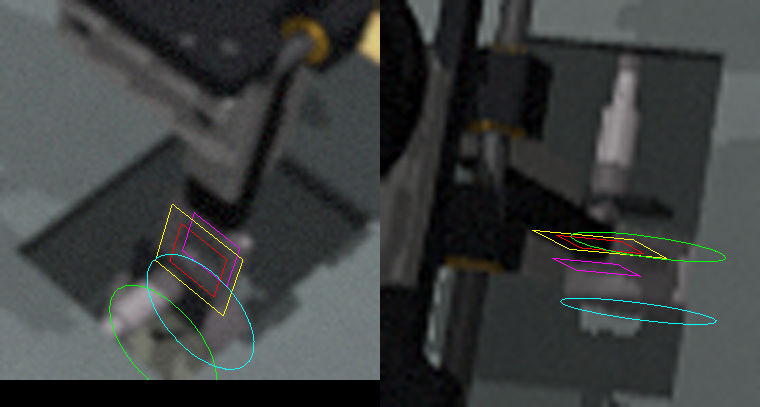

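```bash
for i in 1; do python3 -m crank '[{"tx":0,"ty":0.2,"tz":0,"twist":0,"grip":0},{"tx":0,"ty":0.2,"tz":0,"twist":0,"grip":0},{"tx":0,"ty":0,"tz":0,"twist":0,"grip":0}]'; done; python3 -m crank '[{"tx":0,"ty":0.2,"tz":0,"twist":0,"grip":0},{"tx":0,"ty":0,"tz":0,"twist":0,"grip":0}]'; python3 -m crank '[{"tx":0,"ty":0.2,"tz":0,"twist":0,"grip":0},{"tx":0,"ty":0,"tz":0,"twist":0,"grip":0}]'
```

```text
time: 14.72
tool_pos: [0.5636, 0.198, 0.1895]
ee_rot: [3.142, -0.0, 1.489]
wrist_force: [-0.6, 0.2, -4.5]
width: 0.0137
time: 14.98
tool_pos: [0.5656, 0.1978, 0.1895]
ee_rot: [3.142, -0.0, 1.489]
wrist_force: [0.8, 0.0, -3.8]
width: 0.0136
time: 15.22
tool_pos: [0.5676, 0.1977, 0.1894]
ee_rot: [3.142, -0.0, 1.489]
wrist_force: [0.2, -0.4, -3.8]
width: 0.0137
```

```bash
for i in 1; do python3 -m crank '[{"tx":0,"ty":0.2,"tz":0,"twist":0,"grip":0},{"tx":0,"ty":0,"tz":0,"twist":0,"grip":0}]'; done; python3 -m crank '[{"tx":0,"ty":0.2,"tz":0,"twist":0,"grip":0},{"tx":0,"ty":0,"tz":0,"twist":0,"grip":0}]'; python3 -m crank '[{"tx":0,"ty":0.15,"tz":0,"twist":0,"grip":0},{"tx":0,"ty":0,"tz":0,"twist":0,"grip":0}]'|head -4
```

```text
time: 15.48
tool_pos: [0.5696, 0.1975, 0.1895]
ee_rot: [3.142, -0.0, 1.489]
wrist_force: [0.3, 0.6, -3.5]
width: 0.0137
time: 15.72
tool_pos: [0.5716, 0.1974, 0.1894]
ee_rot: [3.142, -0.0, 1.489]
wrist_force: [-0.6, 0.1, -3.6]
width: 0.0138
time: 15.98
tool_pos: [0.5724, 0.1973, 0.1894]
ee_rot: [-3.14, 0.0, 1.489]
wrist_force: [-1.4, -0.5, -3.3]
```

```bash
python3 -c "
from ov import run
run('ov7',(350,230,450,330),(85,160,155,235))"
```

```text
(no output)
```

View pics/ov7.png

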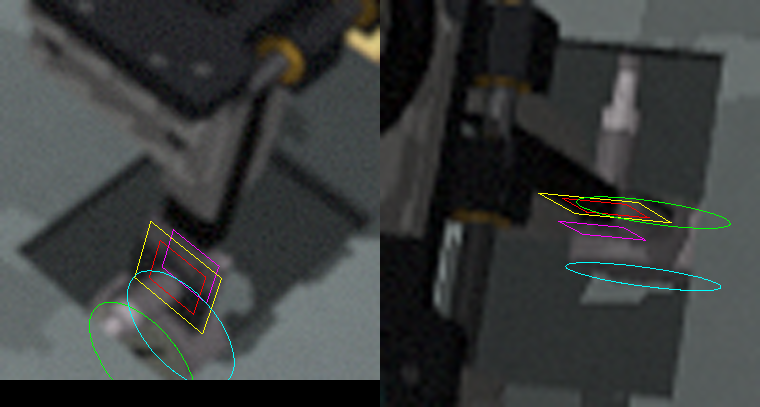

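```bash
for i in 1; do python3 -m crank '[{"tx":0,"ty":0.1,"tz":0,"twist":0,"grip":0},{"tx":0,"ty":0,"tz":0,"twist":0,"grip":0}]'; done; python3 -m crank '[{"tx":0,"ty":0.1,"tz":0,"twist":0,"grip":0},{"tx":0,"ty":0,"tz":0,"twist":0,"grip":0}]'; python3 -m crank '[{"tx":0,"ty":0.1,"tz":0,"twist":0,"grip":0},{"tx":0,"ty":0,"tz":0,"twist":0,"grip":0}]'
```

```text
time: 16.32
tool_pos: [0.5737, 0.1972, 0.1894]
ee_rot: [-3.141, 0.0, 1.489]
wrist_force: [-2.6, -0.2, -1.9]
width: 0.0139
time: 16.58
tool_pos: [0.5748, 0.1971, 0.1894]
ee_rot: [-3.141, -0.0, 1.489]
wrist_force: [-2.9, 0.3, -3.3]
width: 0.014
time: 16.82
tool_pos: [0.5758, 0.197, 0.1894]
ee_rot: [-3.141, -0.0, 1.489]
wrist_force: [-3.8, -0.6, -2.8]
width: 0.0141
```

```bash
for i in 1; do python3 -m crank '[{"tx":0,"ty":0.1,"tz":0,"twist":0,"grip":0},{"tx":0,"ty":0,"tz":0,"twist":0,"grip":0}]'; done; python3 -m crank '[{"tx":0,"ty":0.1,"tz":0,"twist":0,"grip":0},{"tx":0,"ty":0,"tz":0,"twist":0,"grip":0}]'; python3 -m crank '[{"tx":0,"ty":0.1,"tz":0,"twist":0,"grip":0},{"tx":0,"ty":0,"tz":0,"twist":0,"grip":0}]';python3 -m crank '[{"tx":0,"ty":0.1,"tz":0,"twist":0,"grip":0},{"tx":0,"ty":0,"tz":0,"twist":0,"grip":0},{"tx":0,"ty":0,"tz":0,"twist":0,"grip":0}]'
```

```text
time: 17.08
tool_pos: [0.5768, 0.1969, 0.1894]
ee_rot: [-3.141, 0.0, 1.489]
wrist_force: [-4.0, 1.4, -2.9]
width: 0.0137
time: 17.32
tool_pos: [0.5778, 0.1969, 0.1894]
ee_rot: [-3.141, -0.0, 1.489]
wrist_force: [-4.2, 0.4, -2.8]
width: 0.0137
time: 17.58
tool_pos: [0.5788, 0.1968, 0.1894]
ee_rot: [-3.141, 0.0, 1.489]
wrist_force: [-5.4, -0.0, -2.5]
width: 0.0138
time: 17.95
tool_pos: [0.5797, 0.1967, 0.1894]
ee_rot: [-3.141, 0.0, 1.489]
wrist_force: [-6.1, 0.4, -2.7]
width: 0.0135
```

```bash
for i in 1 2 3 4; do python3 -m crank '[{"tx":0,"ty":0,"tz":0,"twist":0,"grip":0}]'|grep force; done; python3 -c "
from ov import run
run('ov8',(350,230,450,330),(85,160,155,235))"
```

```text
wrist_force: [-5.3, 0.6, -2.3]
wrist_force: [-4.4, -1.2, -1.7]
wrist_force: [-5.2, 0.8, -2.2]
wrist_force: [-5.7, 0.2, -1.4]
```

View pics/ov8.png

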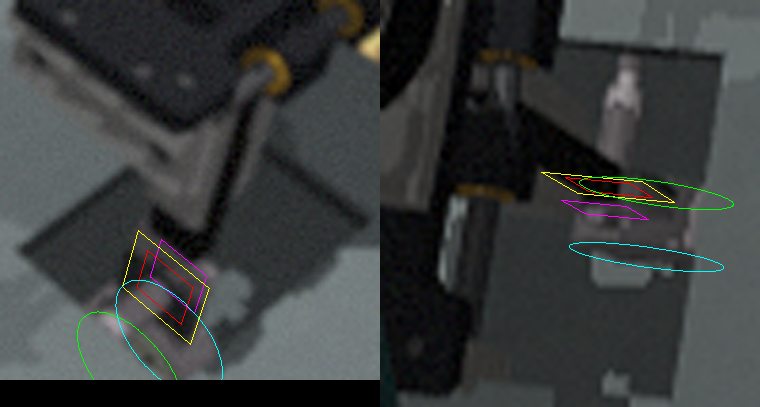

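```bash
python3 -m crank '[{"tx":0,"ty":0.1,"tz":0,"twist":0,"grip":0},{"tx":0,"ty":0,"tz":0,"twist":0,"grip":0},{"tx":0,"ty":0,"tz":0.1,"twist":0,"grip":0},{"tx":0,"ty":0,"tz":0,"twist":0,"grip":0}]'; python3 -m crank '[{"tx":0,"ty":0,"tz":0.1,"twist":0,"grip":0},{"tx":0,"ty":0,"tz":0,"twist":0,"grip":0}]'; python3 -m crank '[{"tx":0,"ty":0,"tz":0.15,"twist":0,"grip":0},{"tx":0,"ty":0,"tz":0,"twist":0,"grip":0}]'
```

```text
time: 19.05
tool_pos: [0.5806, 0.1967, 0.1886]
ee_rot: [-3.141, -0.0, 1.489]
wrist_force: [-5.6, 0.8, -2.0]
width: 0.0137
time: 19.3
tool_pos: [0.5806, 0.1967, 0.1876]
ee_rot: [-3.141, -0.0, 1.489]
wrist_force: [-4.8, -0.1, -1.7]
width: 0.0136
time: 19.55
tool_pos: [0.5806, 0.1967, 0.1861]
ee_rot: [-3.141, -0.0, 1.489]
wrist_force: [-5.1, -0.6, -2.3]
width: 0.0137
```

```bash
python3 -m crank '[{"tx":0,"ty":0,"tz":0.1,"twist":0,"grip":0},{"tx":0,"ty":0,"tz":0,"twist":0,"grip":0}]'; python3 -m crank '[{"tx":0,"ty":0,"tz":0.1,"twist":0,"grip":0},{"tx":0,"ty":0,"tz":0,"twist":0,"grip":0}]'; python3 -m crank '[{"tx":0,"ty":0,"tz":0.1,"twist":0,"grip":0},{"tx":0,"ty":0,"tz":0,"twist":0,"grip":0}]'
```

```text
time: 19.8
tool_pos: [0.5806, 0.1967, 0.1851]
ee_rot: [-3.141, -0.0, 1.489]
wrist_force: [-5.1, 0.0, -1.5]
width: 0.0141
time: 20.05
tool_pos: [0.5806, 0.1967, 0.1841]
ee_rot: [-3.141, -0.0, 1.489]
wrist_force: [-5.3, 0.2, -2.6]
width: 0.0141
time: 20.3
tool_pos: [0.5806, 0.1968, 0.1832]
ee_rot: [-3.141, -0.0, 1.489]
wrist_force: [-5.6, 0.1, -1.4]
width: 0.0137
```

```bash
python3 -m crank '[{"tx":0,"ty":0,"tz":0.15,"twist":0,"grip":0},{"tx":0,"ty":0,"tz":0,"twist":0,"grip":0}]'; python3 -m crank '[{"tx":0,"ty":0,"tz":0.15,"twist":0,"grip":0},{"tx":0,"ty":0,"tz":0,"twist":0,"grip":0}]'; python3 -m crank '[{"tx":0,"ty":0,"tz":0.1,"twist":0,"grip":0},{"tx":0,"ty":0,"tz":0,"twist":0,"grip":0}]'; python3 -c "
from ov import run
run('ov9',(350,230,450,330),(85,160,155,235))"
```

```text
time: 20.55
tool_pos: [0.5806, 0.1968, 0.1815]
ee_rot: [-3.141, -0.0, 1.489]
wrist_force: [-5.5, -0.0, -2.6]
width: 0.014
time: 20.8
tool_pos: [0.5806, 0.1968, 0.18]
ee_rot: [-3.141, -0.0, 1.489]
wrist_force: [-5.3, 0.6, -2.0]
width: 0.0139
time: 21.05
tool_pos: [0.5806, 0.1967, 0.1791]
ee_rot: [-3.141, -0.0, 1.489]
wrist_force: [-5.5, -0.2, -2.1]
width: 0.0139
```

View pics/ov9.png

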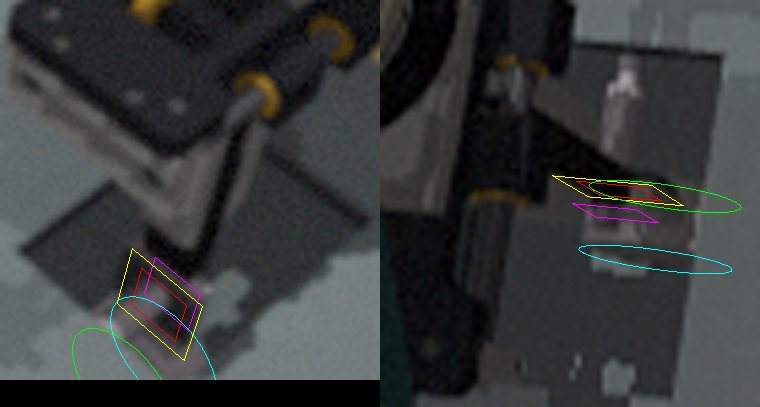

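```bash
python3 -m crank '[{"tx":0,"ty":0,"tz":0.05,"twist":0,"grip":0},{"tx":0,"ty":0,"tz":0,"twist":0,"grip":0}]'; python3 -m crank '[{"tx":0,"ty":0,"tz":0.05,"twist":0,"grip":0},{"tx":0,"ty":0,"tz":0,"twist":0,"grip":0}]'; python3 -m crank '[{"tx":0,"ty":0,"tz":0.05,"twist":0,"grip":0},{"tx":0,"ty":0,"tz":0,"twist":0,"grip":0}]'
```

```text
time: 21.4
tool_pos: [0.5806, 0.1968, 0.1787]
ee_rot: [-3.141, -0.0, 1.489]
wrist_force: [-6.6, 0.3, -1.7]
width: 0.014
time: 21.65
tool_pos: [0.5807, 0.1968, 0.1784]
ee_rot: [-3.141, -0.0, 1.489]
wrist_force: [-5.2, 0.0, -1.1]
width: 0.014
time: 21.9
tool_pos: [0.5807, 0.1967, 0.1783]
ee_rot: [3.142, -0.0, 1.489]
wrist_force: [-5.6, 0.2, 0.4]
width: 0.0139
```

```bash
python3 -m crank '[{"tx":0,"ty":0,"tz":0.05,"twist":0,"grip":0},{"tx":0,"ty":0,"tz":0,"twist":0,"grip":0}]'; python3 -m crank '[{"tx":0,"ty":0,"tz":0,"twist":0,"grip":0},{"tx":0,"ty":0,"tz":0,"twist":0,"grip":0}]'
```

```text
time: 22.15
tool_pos: [0.5807, 0.1968, 0.1783]
ee_rot: [3.141, -0.0, 1.489]
wrist_force: [-6.5, 0.6, 1.9]
width: 0.0142
time: 22.4
tool_pos: [0.5807, 0.1967, 0.1783]
ee_rot: [3.141, -0.0, 1.489]
wrist_force: [-7.2, -0.9, 1.6]
width: 0.0139
```

```bash
python3 -m crank '[{"tx":0,"ty":-0.1,"tz":0,"twist":0,"grip":0},{"tx":0,"ty":0,"tz":0,"twist":0,"grip":0}]'; python3 -m crank '[{"tx":0,"ty":-0.1,"tz":0,"twist":0,"grip":0},{"tx":0,"ty":0,"tz":0,"twist":0,"grip":0}]';python3 -m crank '[{"tx":0,"ty":-0.05,"tz":0,"twist":0,"grip":0},{"tx":0,"ty":0,"tz":0,"twist":0,"grip":0}]'; python3 -m crank '[{"tx":0,"ty":-0.05,"tz":0,"twist":0,"grip":0},{"tx":0,"ty":0,"tz":0,"twist":0,"grip":0}]'
```

```text
time: 22.65
tool_pos: [0.5805, 0.1968, 0.1782]
ee_rot: [3.139, -0.001, 1.489]
wrist_force: [-5.4, -0.4, 0.6]
width: 0.0138
time: 22.9
tool_pos: [0.5798, 0.1968, 0.1782]
ee_rot: [3.139, -0.001, 1.489]
wrist_force: [-2.2, 0.2, 3.8]
width: 0.0141
time: 23.15
tool_pos: [0.5794, 0.1969, 0.1781]
ee_rot: [3.138, -0.001, 1.489]
wrist_force: [-1.8, -1.1, 4.7]
width: 0.014
time: 23.4
tool_pos: [0.579, 0.1969, 0.1782]
ee_rot: [3.138, -0.001, 1.489]
wrist_force: [-0.7, -1.0, 4.8]
width: 0.0141
```

```bash
python3 -m crank '[{"tx":0,"ty":0,"tz":-0.05,"twist":0,"grip":0},{"tx":0,"ty":0,"tz":0,"twist":0,"grip":0.4},{"tx":0,"ty":0,"tz":0,"twist":0,"grip":0.4},{"tx":0,"ty":0,"tz":0,"twist":0,"grip":0.4},{"tx":0,"ty":0,"tz":0,"twist":0,"grip":0.4},{"tx":0,"ty":0,"tz":0,"twist":0,"grip":0.4},{"tx":0,"ty":0,"tz":0,"twist":0,"grip":0.4}]'; python3 -c "
from ov import run
run('ov10',(350,230,450,330),(85,160,155,235))"
```

```text
time: 24.28
tool_pos: [0.578, 0.1969, 0.1775]
ee_rot: [3.141, -0.0, 1.489]
wrist_force: [0.1, -0.3, 0.4]
width: 0.0376
```

View pics/ov10.png

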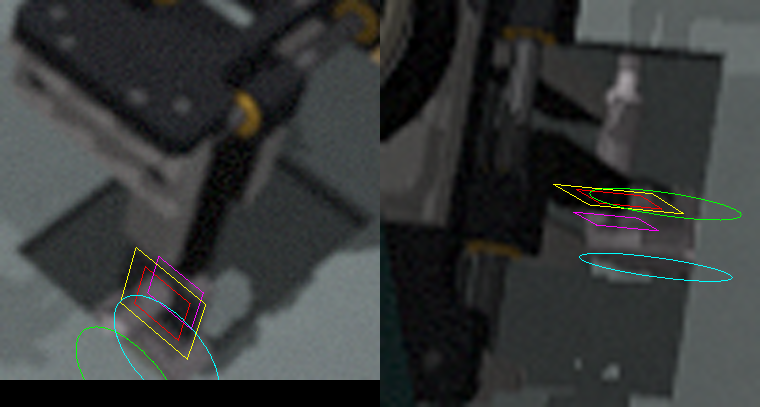

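Released, with the gauge staying in place. Now straight up and away.

```bash
python3 -m crank '[{"tx":0,"ty":0,"tz":-0.5,"twist":0,"grip":0.6},{"tx":0,"ty":0,"tz":-1,"twist":0,"grip":0.6},{"tx":0,"ty":0,"tz":-2,"twist":0,"grip":0.6},{"tx":0,"ty":0,"tz":-3,"twist":0,"grip":0.6},{"tx":0,"ty":0,"tz":-4,"twist":0,"grip":0.6},{"tx":0,"ty":0,"tz":-4,"twist":0,"grip":0.6},{"tx":0,"ty":0,"tz":-3,"twist":0,"grip":0.6},{"tx":-4,"ty":0,"tz":0,"twist":0,"grip":0.6},{"tx":-6,"ty":0,"tz":0,"twist":0,"grip":0.6},{"tx":-6,"ty":0,"tz":0,"twist":0,"grip":0.6},{"tx":-6,"ty":0,"tz":0,"twist":0,"grip":0.6},{"tx":-6,"ty":0,"tz":0,"twist":0,"grip":0.6}]'; python3 -m crank '[{"tx":0,"ty":0,"tz":0,"twist":0,"grip":0.6},{"tx":0,"ty":0,"tz":0,"twist":0,"grip":0.6}]'
python3 - <<'E'
from h import *
from bench import cams
s=cams.snapshot("scene");t=cams.snapshot("top");f=lambda p:cv2.cvtColor(p["frame"],cv2.COLOR_RGB2BGR)
cv2.imwrite("pics/s11.png",f(s));cv2.imwrite("pics/t11.png",f(t))
# overlay expected hanging gauge: loop centre
a=np.radians(-4.81);R=np.array([[np.cos(a),-np.sin(a),0],[np.sin(a),np.cos(a),0],[0,0,1]]);L=np.array([.5782,.1969,.120])
out=[]
for p,(x0,y0,x1,y1) in((s,(340,220,440,330)),(t,(85,155,175,254))):
    k=380/(x1-x0);g=cv2.resize(f(p)[y0:y1,x0:x1],None,fx=k,fy=k,interpolation=2)
    th=np.linspace(0,6.28,40)
    for P,c in(([R@[x,y,z]+L for x,y,z in[(.007,-.012,.09),(.007,.012,.09),(-.007,.012,.09),(-.007,-.012,.09)]],(0,255,0)),([R@[x,y,z]+L for x,y,z in[(.004,-.017,.018),(.004,.017,.018),(-.004,.017,.018),(-.004,-.017,.018)]],(0,255,255))):
        cv2.polylines(g,[np.int32((proj(p,np.array(P))+.5-[x0,y0])*k*16)],True,c,1,shift=4)
    out.append(g[:418])
cv2.imwrite("pics/a11.png",np.hstack([cv2.copyMakeBorder(g,0,420-g.shape[0],0,0,0) for g in out]))
E
```

```text
time: 25.88
tool_pos: [0.5546, -0.084, 0.3537]
ee_rot: [3.14, 0.0, 1.489]
wrist_force: [1.3, -0.8, -0.4]
width: 0.056
time: 26.12
tool_pos: [0.555, -0.0821, 0.3532]
ee_rot: [3.14, -0.001, 1.488]
wrist_force: [-0.2, 0.6, 0.3]
width: 0.0564
```

View pics/a11.png

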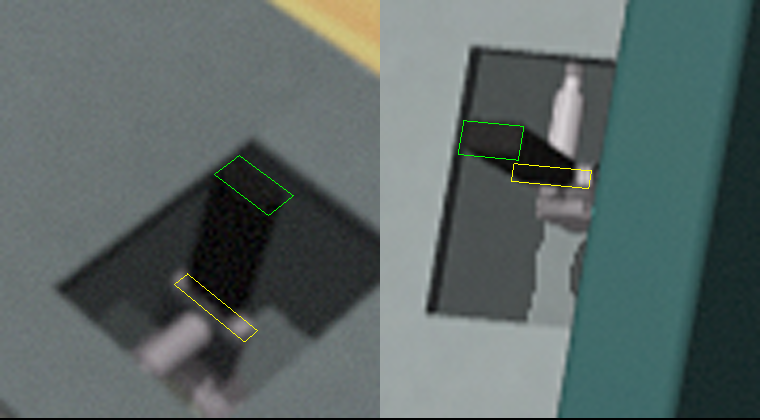

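View pics/s11.png

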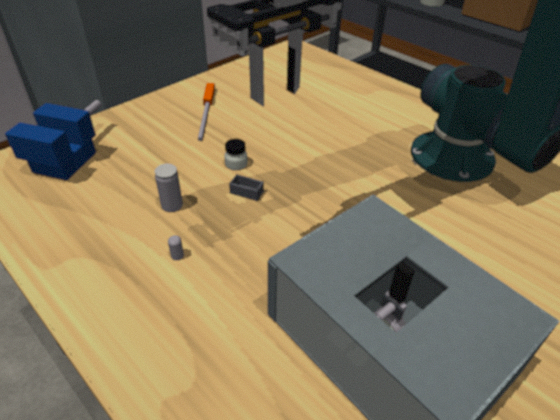

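```bash
python3 -c "
from bench import ticket
print(ticket.close_job())"
```

```text
the job is handed in; nothing more can be done
None
```

I took the gauge from its dock, lowered it through the roof opening and hung its loop on the hook. I then let go, backed the arm away and handed the job in at about 26 s; the hand-in gave no verdict.

**On the hook:**
- **Push:** the loop went past the lip without resistance and met the plate where the images predicted. The push force settled at about 5–6 N, which puts the plate at roughly 8 mm.
- **Lowering:** the arm stopped moving down with the loop centre at about z = 0.120 m, 8 mm below the peg's axis, and the upward force rose, so the top bar was resting on the peg.
- **Capture:** as I backed off, the horizontal force dropped to about zero, which means the lip had taken the spring load.
- **Forces:** the largest wrist reading was about 7 N sideways, and the gauge pressed on the peg with about 8 N, both well under 20 N. I saw no sign of touching the cabinet.

**Final pictures:** the gauge hangs upright, and its handle and loop line up with the predicted pose to within a few millimetres. The arm is clear, and the can, jar and socket look unmoved.

**Not confirmed:**
- I could not read the plate joint; its position comes only from force and arm position.
- The sideways rubbing force while lowering was much smaller than a friction of 1 would give. This was the only reading that disagreed.

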